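# Hold the lamp-box shutter half open

### The arm

A 6-joint arm with a two-finger parallel gripper is mounted at the origin on the work surface. World frame = base frame: x ahead of the robot, y to its left, z up, the work surface at z = 0. Lengths are in mm, angles in degrees, forces in N, time in s.
With the tool pointing down it reaches from about 325 to 925 mm from the base axis. Payload 3.1 kg.
Tool frame: the origin (TCP) lies at the very end of the fingers, on their centre line; the grasp point (between the pads) lies grasp_offset behind it (grasp_offset is the distance from the TCP to the grasp point, in mm); z points along the fingers, x is the direction in which the jaws open and shut, and the axes are right-handed (so a half turn about z gives the same grasp; the last joint's range is limited). The gripper opens to 85 mm and grips with 20 to 120 N. Pads are 22 mm wide; open, the fingers measure 114 mm over their backs; the gripper's body (76 mm by 85 mm) begins 54 mm behind the grasp point. The pads swing forward as they close: fully open they stand 13 mm farther back than shut.
Start: joints at [69.259, 12.427, 92.441, -0, 75.132, -6.429], TCP at [154.487, 605.618, 231.3] pointing down, gripper open.
Joint ranges: [-157.48, 157.48], [-44.54, 120.13], [17.64, 146.25], [-64.5, 244.5], [7.68, 150.69], [-147.95, 147.95]. Speed limits (degrees/s): [159.86, 159.86, 180, 180, 180, 180].

### API

Orientations are given as [roll, pitch, yaw] about the fixed x, y, z axes, in that order (R = Rz(yaw) Ry(pitch) Rx(roll)).
In Python, from station import * gives the robot as it stands. Calls block until the motion is done:
- goto(position, orientation): joint-space move of the TCP to a pose.
- move_l(position, attitude=None, speed=150): straight line of the TCP; attitude=None keeps the orientation; speed is the mean speed in mm/s.
- move_j(angles): joint-space move.
- grip(opening, squeeze=None): finger opening in mm; squeeze is the grip in N (None keeps the last); returns when the fingers have stopped.
- wait(seconds).
- solve_ik(position, orientation): joint angles nearest the present ones, or None.
- get_obs(): the state.
- get_image(name): name is "scene" or "top" or "wrist"; returns the picture (384x512x3 uint8, red, green, blue); there is no depth.
- get_calibration(name): a dict with "fx", "fy", "cx", "cy" (pixels), "R" (3x3) and "t" (3): a world point X has camera coordinates R X + t; the wrist camera has in their place "mount" (4x4, takes a point from camera to tool coordinates, whose origin is the TCP and whose axes are the tool frame's). Camera axes: x right, y down, z forward; pixel columns grow to the right and rows downward; lengths in mm; the calibration is good to about 2 mm. A picture is of the moment at which its call begins: read the wrist's pose just before it. get_calibration takes no time and is no camera call.
A pose or a line that the arm cannot do raises Unreachable and nothing moves.
- sign_off(): hands the job in, once; it reports no verdict.
Trained networks look in the newest picture that a camera, given by its name, has taken for a name from the list of things; names that differ only in an ending like _2 or _b are one class to them, and where a whole thing is asked for, a point or a joint stands for the part that bears it (a point fixed in the world has none). Each returns a list of dicts, best first, with "score" (0 to 1); they miss things now and then, are a little off and sometimes report something else, mostly with a low value. They report only what shows in the picture. A call takes as long as a camera call.
- spot_in(name, camera): "extent" ([centre column, centre row, width, height] in pixels, round what is visible of it).
- regions_of(name, camera): "region" (384x512 bool, what is visible of it) and "extent" ([centre column, centre row, width, height] in pixels, round what is visible of it).
The state is a dict: "t": time; "joint_pos": joint angles; "qvel": joint speeds; "effort": joint torques, N m; "tcp_pos": TCP position; "ee_rot": TCP orientation; "wrist_force": force on the tool from outside, world axes, zero at the start; "moment": the same for the moment, N m; "grip_width": finger opening in mm.
Only numpy, scipy, OpenCV 4.12 (cv2) and the standard library are available. Lean on these libraries where they do the work, as an engineer would, in place of code of your own. Each camera call takes 0.05 s, during which the arm holds its last target. There are 200 camera calls.

### The job

The lamp box of the hardness lab's measuring camera has a spring-closed shutter over its window. Slide the shutter by its flat upright tab all the way open until you feel its stop and keep it there for a moment, then ease it back to half of its travel, so that it covers half of the window, and hold it there: finish with the gripper still holding or pushing the tab against the spring, because it snaps shut when let go. Leave the filter slide with the round knob and the things lying around where they are.

Things in the scene. Friction and masses are not known exactly. Their poses are not given: they have to be found in the camera images.
- lampbox: Lamp box: ivory enamelled box, 190 (its x) x 260 (its y) x 70 mm high, fixed to the bench, turned up to 0.8 rad either way. Origin: centre of its underside; z up. Two slides on its flat top run along its +y: the shutter's lane at its x = -35 mm (nearer the robot), the filter's at x = +50 mm. A pale 40 x 56 mm window lies under the shutter; rails 7 mm high flank it, 50 mm apart.
- shutter_tab (a point): Top centre of the shutter's tab: upright steel plate 30 mm wide (box's x), 10 mm thick (box's y, the way it slides), on the middle of the dark 42 x 60 mm shutter plate. Top 112 mm above the bench, 42 above the box's top; the shutter plate's face is 5 above the box's top. Axes as the lamp box. Closed: at x = -35, y = -35 mm of the lamp box; moves with the shutter.
- shutter_stop (a point): Top centre of the near face of the fixed steel stop block across the end of the shutter's lane, 44 mm wide, 14 mm high above the box's top, at x = -35, y = +53 mm of the lamp box; behind it lies the spring barrel, 12 mm thick, 58 mm long. A thin rod, 8 mm high, runs from the shutter plate into it.
- shutter (a joint): Travel of the shutter in m: 0 closed (window covered, where the spring keeps it), 0.056 fully open at its stop; grows along the lamp box's +y. The spring pushes it shut with about 4.5 N closed, 8.7 N at half travel (0.028) and 13 N at the stop.
- filter (a joint): Travel in m of the unsprung filter slide, 0 to 0.06 along the lamp box's +y; it starts anywhere and stays where it is (about 2 N of friction). To be left alone.
- filter_knob (a point): Top centre of the filter slide's round black knob, 18 mm across, top 97 mm above the bench.
- block_round: Steel reference block, disc 64 mm across, 16 mm high, lying loose beside the lamp box. Origin: centre of underside.
- block_square: Steel reference block, 60 x 60 x 16 mm, loose beside the lamp box. Origin: centre of underside.
- loupe: Aluminium reading loupe, 52 mm across at the foot, 110 mm high, standing loose beyond the lamp box. Origin: centre of underside.
- indenter: Steel indenter holder, a 45 mm high pin with a 24 mm head, standing loose beside the lamp box. Origin: centre of underside.
- driver: Screwdriver lying on the bench to the robot's right. To be left alone.
- tray: Open grey tray, 120 x 170 x 30 mm, on the bench to the robot's left. Origin: centre of underside.
- cleaner: White bottle, 56 mm across, 140 mm high, on the bench to the robot's right. Origin: centre of underside.

How it is judged (in metres and radians):
On the way, in this order (a step that is already met when the one before it is completed fails the run):
1. the shutter is fully open at its stop (within 4 mm), moved there by the fingers, for 0.2 s (value of joint shutter above 0.052 m and contact force between the fingers and shutter above 3 N), for 0.2 s.
2. the shutter is eased back to half travel (28 mm, within 6 mm) and held by the fingers for 0.5 s (value of joint shutter between 0.022 and 0.034 m and contact force between the fingers and shutter above 3 N), for 0.5 s.
At the end, for the whole second after the job is handed in: The shutter rests at half travel, 28 mm within 6 mm, held there by the fingers against its spring (contact force over 3 N), and stays there through the last second (all of step 2 and velocity of joint shutter between -0.01 and 0.01 m/s); the arm keeps its last pose, push and grip.
It fails at once if the filter slide moved by more than 8 mm (distance of filter_knob from where it was at the start of the episode above 0.008 m).
It fails at once if a thing lying around moved by more than 20 mm (distance of any of block_round, block_square, loupe, indenter, driver, tray, cleaner from where it was at the start of the episode above 0.02 m).
It also fails if it takes over 48 s, if anything falls off the work surface, if the arm or the gripper's body presses on something with over 40 N, if the wrist force passes 120 N, or if a joint passes its speed limit or range.

## Working session

There is one attempt and no reset: what is moved stays moved. The work goes in short steps, each a Python script; the robot and the scene stay as the last script left them, time stands still between calls to the robot, and variables do not carry over. Pictures are saved under pics/ and viewed, about 8 in all and at most 12, crops included, and the job is handed in when it is done.

```bash
mkdir -p pics
python3 - <<'E'
from station import *
import cv2,numpy as np
o=get_obs();print(o)
ims=[]
for c in("scene","top"):
    im=get_image(c);ims.append(im)
    print(c,get_calibration(c))
    for n in("lampbox","shutter_tab","filter_knob","shutter_stop","loupe"):
        try: print(n,[(np.round(d["extent"]),round(d["score"],2)) for d in spot_in(n,c)[:2]])
        except Exception as e: print(n,e)
print(get_calibration("wrist"))
for c,i in zip("st",ims): cv2.imwrite(f"pics/{c}0.png",cv2.resize(i[...,::-1],(800,600),interpolation=cv2.INTER_CUBIC))
E
```

```text
{'t': 0.0, 'joint_pos': array([ 6.92591258e+01,  1.24768645e+01,  9.25295946e+01, -9.06661902e-04,
        7.51323627e+01, -6.42877762e+00]), 'qvel': array([ 0.06585609,  0.11398858,  0.0271434 ,  0.0233099 , -0.04903302,
       -0.06193211]), 'effort': array([-1.19713157e-03, -3.96855497e+01, -3.03852010e+01, -2.55329551e-04,
        9.86870175e-03,  7.41828529e-06]), 'tcp_pos': array([154.19305205, 604.82896582, 229.95695084]), 'ee_rot': array([-1.79985327e+02,  1.38046945e-01,  7.56881548e+01]), 'wrist_force': array([-0.62161806,  0.02572116,  0.07029528]), 'moment': array([ 0.08789562, -0.04006692,  0.01976758]), 'grip_width': 85.3442284469277}
scene {'fx': 451.025992330911, 'fy': 451.025992330911, 'cx': 256.9785638086322, 'cy': 193.2172834886716, 'R': array([[ 0.48120546,  0.87644442, -0.01692589],
       [ 0.6663631 , -0.37827077, -0.64255073],
       [-0.56956257,  0.29792013, -0.76605618]]), 't': array([-268.03954799, -331.69338479, 1774.1396701 ])}
lampbox [(array([274., 203.,  96.,  83.]), 0.91)]
shutter_tab [(array([257., 189.,  23.,  13.]), 0.56)]
filter_knob [(array([289
[... 464 characters left out ...]
y([254., 182.,  98.,  78.]), 0.88)]
shutter_tab [(array([257., 192.,  38.,  14.]), 0.67)]
filter_knob [(array([245., 162.,  11.,  12.]), 0.51)]
shutter_stop [(array([253., 182.,  94.,  76.]), 0.92)]
loupe [(array([277., 131.,  20.,  23.]), 0.64)]
{'fx': 296.0160645910478, 'fy': 296.0160645910478, 'cx': 259.98346282383454, 'cy': 187.70794018720764, 'mount': array([[ 9.99999947e-01, -2.97655554e-04, -1.28404892e-04,
         3.54810270e-01],
       [ 3.21195021e-04,  9.63324017e-01,  2.68340709e-01,
        -6.74408052e+01],
       [ 4.38224139e-05, -2.68340736e-01,  9.63324062e-01,
        -1.42600637e+02],
       [ 0.00000000e+00,  0.00000000e+00,  0.00000000e+00,
         1.00000000e+00]])}
```

Run:
```python
import cv2,numpy as np
a=cv2.imread("pics/t0.png");s=800/512
c=a[int(90*s):int(250*s),int(160*s):int(370*s)]
cv2.imwrite("pics/t0c.png",cv2.resize(c,(788,600),interpolation=cv2.INTER_CUBIC))
```

```text
(no output)
```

View pics/t0c.png

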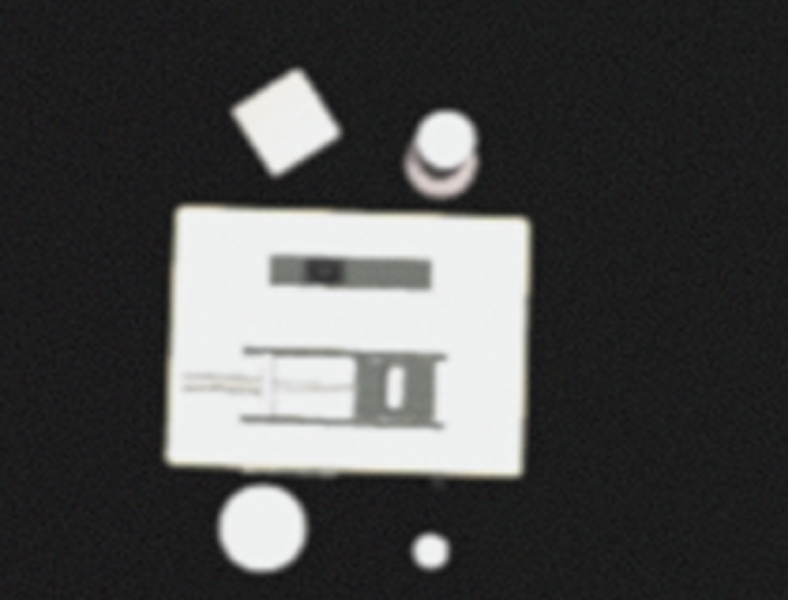

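View pics/s0.png

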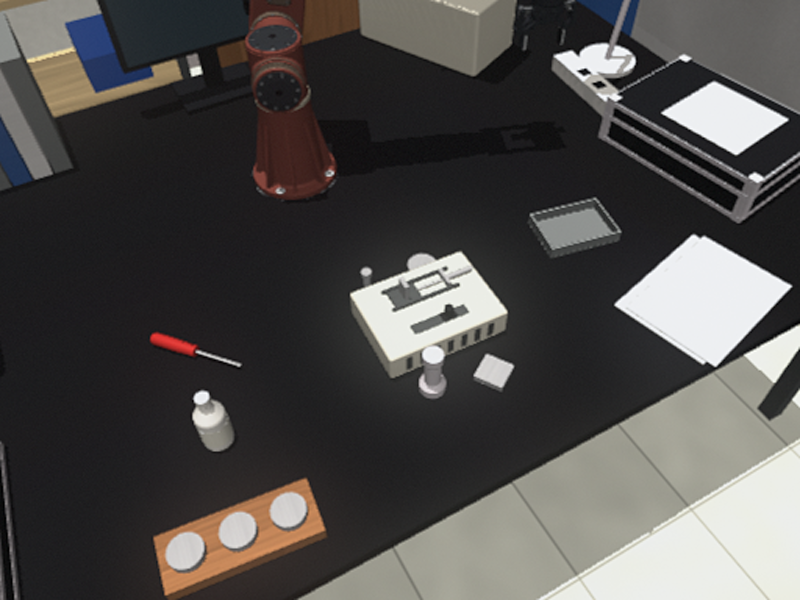

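The top crop shows the box's top corners at about (177,206), (528,217), (522,476) and (166,464). The tab is at (395,387), the stop at (268,385) and the knob at (325,270). The box is nearly aligned with the world axes, and the loupe is clear beyond it. Next I'll compute the pose and hover over the tab.

```bash
cat > h.py <<'E'
from station import *
import numpy as np,cv2,json
def ray(c,px,z):
    k=get_calibration(c);R,t=np.array(k["R"]),np.array(k["t"])
    d=R.T@np.array([(px[0]-k["cx"])/k["fx"],(px[1]-k["cy"])/k["fy"],1]);o=-R.T@t
    return o+d*(z-o[2])/d[2]
E
python3 - <<'E'
from h import *
cr=lambda x,y:(160+x/3.752,90+y/3.75)
C=np.array([ray("top",cr(*p),70)[:2] for p in[(177,206),(528,217),(522,476),(166,464)]])
print(C.round(1),np.linalg.norm(C-np.roll(C,1,0),axis=1))
v=(C[0]-C[1])+(C[3]-C[2]);yaw=np.degrees(np.arctan2(v[1],v[0]))-90
ctr=C.mean(0);a=np.radians(yaw);R=np.array([[np.cos(a),-np.sin(a)],[np.sin(a),np.cos(a)]])
tab=ray("top",cr(395,387),112)[:2]
p=ctr+R@[-35,-35]
print(yaw,ctr,p,tab)
try: print(grasp_offset)
except NameError: print(get_obs().keys())
goto([*(p+tab)/2,190],[180,0,90+yaw]); 
goto([*(p+tab)/2,160],[180,0,90+yaw])
o=get_obs();print(o["tcp_pos"],o["ee_rot"],o["joint_pos"],o["t"])
im=get_image("wrist");print([(d["extent"],d["score"]) for d in spot_in("shutter_tab","wrist")])
k=get_calibration("wrist");M=np.array(k["mount"])
from scipy.spatial.transform import Rotation as Ro
T=np.eye(4);T[:3,:3]=Ro.from_euler("xyz",o["ee_rot"],degrees=True).as_matrix();T[:3,3]=o["tcp_pos"];W=T@M
im=im.copy()
for q in[(*p,112),(*tab,112)]:
    c=np.linalg.inv(W)@[*q,1];u=(k["fx"]*c[0]/c[2]+k["cx"],k["fy"]*c[1]/c[2]+k["cy"]);print(u)
    cv2.circle(im,(int(u[0]),int(u[1])),2,(255,0,0),-1)
cv2.imwrite("pics/w1.png",cv2.resize(im[...,::-1],(800,600)))
json.dump([yaw,*p,*tab],open("p.json","w"))
E
```

```text
[[681.9 168.5]
 [672.7 -89.3]
 [482.6 -83.3]
 [492.5 176.4]] [189.48713344 257.95717068 190.11449475 259.88193379]
-2.113628430129424 [582.41460037  43.0673098 ] [546.14756333   9.38197138] [546.49048652   9.61933107]
18.700000000000003
[544.00271047  10.37840559 157.80435331] [-1.79649588e+02 -3.01475406e-02  8.79461340e+01] [-6.30110055e+00  7.20278034e+00  1.06807394e+02  4.49004837e-03
  6.63415085e+01 -9.42491411e+01] 3.3833
[([297.7, 202.9, 149.4, 61.9], 0.77)]
(np.float64(258.25145704114846), np.float64(212.43203299651154))
(np.float64(258.6210840834364), np.float64(212.8976396435226))
```

View pics/w1.png

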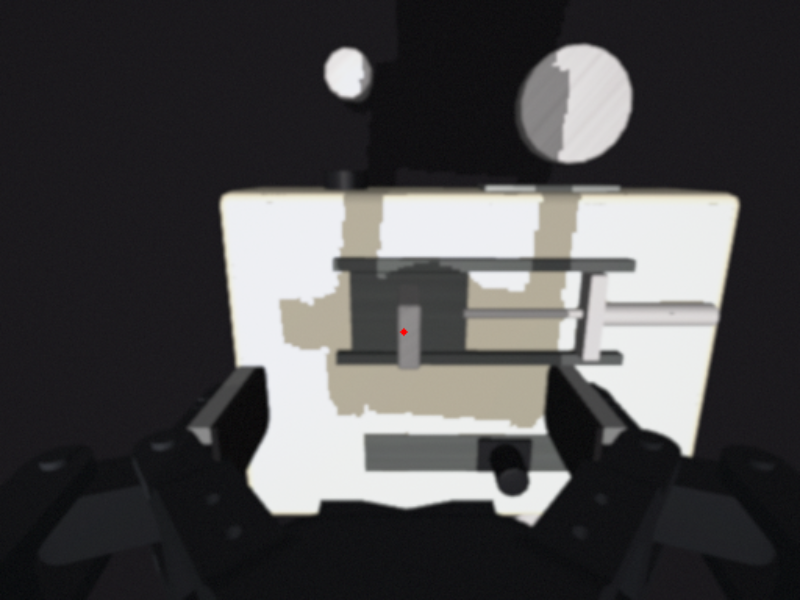

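The wrist view shows the tab's top centred near (408,337), against a projected (404,332). That is within 2 mm. I'll grip it with the jaws along the slide direction.

Run:
```python
from h import *
P=json.load(open("p.json"));yaw=P[0];t=np.array(P[3:])+[1,1]
def s(m):
    o=get_obs();print(m,o["tcp_pos"].round(1),o["wrist_force"].round(1),round(o["grip_width"],1),round(o["t"],1))
A=[180,0,90+yaw]
grip(45,60);move_l([*t,130],A,speed=80);s("above")
move_l([*t,87],A,speed=50);s("down")
grip(0,60);wait(.3);s("grip")
im=get_image("wrist")
cv2.imwrite("pics/w2.png",cv2.resize(im[...,::-1],(800,600)))
```

```text
above [546.8  10.7 129. ] [-1.  -0.7  0.2] 45.2 4.5
down [547.9  10.6  87.3] [-0.3 -0.1 -0.7] 45.1 5.5
grip [547.8  11.1  87.6] [-1.6  4.1  5.3] 9.0 6.2
```

View pics/w2.png

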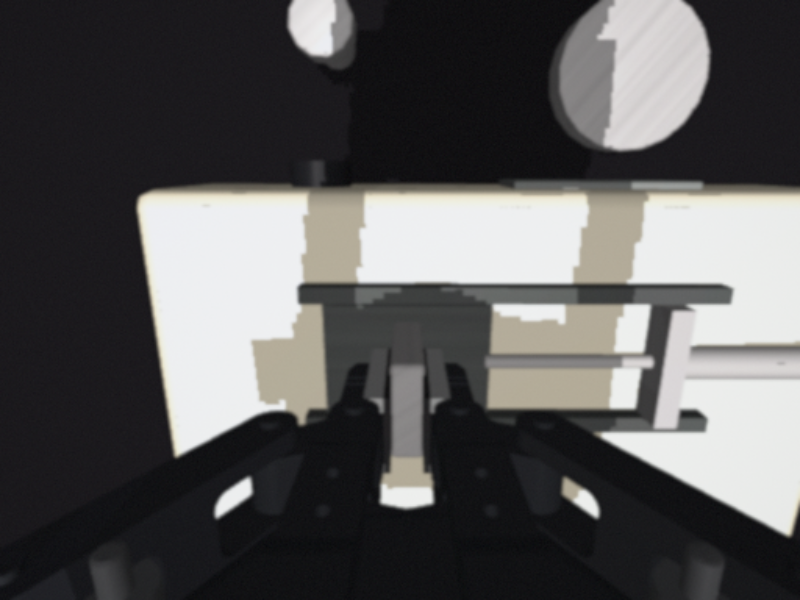

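The tab is held squarely between the pads at about (405,400), and the stop at (675,365) is well clear. Next I'll slide it open, feeling for the stop.

Run:
```python
from h import *
yaw=json.load(open("p.json"))[0];a=np.radians(yaw);u=np.array([-np.sin(a),np.cos(a),0])
p0=get_obs()["tcp_pos"];c0=np.array([*(np.array(json.load(open("p.json"))[3:])+1),87])
def s(m):
    o=get_obs();d=(o["tcp_pos"]-p0);f=o["wrist_force"]@u
    print(m,"trav",round(d@u,1),"off",(d-(d@u)*u).round(1),"F",round(f,1),o["wrist_force"].round(1),round(o["grip_width"],1),round(o["t"],1));return f
A=[180,0,90+yaw]
for m in(15,35,50,53,56,58,60,62,64):
    move_l(c0+m*u,A,speed=40);wait(.15);f=s(m)
    if f<-28: break
wait(.5);s("hold")
json.dump([list(p0),list(c0),list(u),m],open("q.json","w"))
im=get_image("wrist")
cv2.imwrite("pics/w3.png",cv2.resize(im[...,::-1],(800,600)))
```

```text
15 trav 11.4 off [ 0.1 -0.   0. ] F -5.5 [-1.4 -5.4  5.2] 8.6 6.9
35 trav 30.4 off [ 0.1 -0.   0. ] F -8.5 [-2.3 -8.5  5.3] 9.1 7.7
50 trav 44.7 off [ 0.1 -0.   0. ] F -10.1 [ -2.  -10.    6.5] 8.6 8.4
53 trav 47.5 off [ 0.1 -0.   0. ] F -11.7 [ -2.6 -11.6   5.7] 9.0 8.8
56 trav 50.4 off [ 0.1 -0.  -0. ] F -11.2 [ -2.5 -11.1   6.7] 8.8 9.2
58 trav 52.2 off [ 0.1 -0.   0. ] F -11.5 [ -2.2 -11.4   6. ] 8.7 9.6
60 trav 54.1 off [ 0.2 -0.   0. ] F -12.3 [ -2.9 -12.2   6.6] 9.2 10.0
62 trav 56.0 off [ 0.2 -0.   0. ] F -12.0 [ -2.8 -11.9   5.3] 8.8 10.4
64 trav 56.4 off [ 0.1 -0.  -0. ] F -17.2 [ -2.4 -17.2   6.5] 8.7 10.8
hold trav 56.4 off [ 0.2 -0.   0. ] F -16.7 [ -2.8 -16.6   5.7] 8.9 11.3
```

View pics/w3.png

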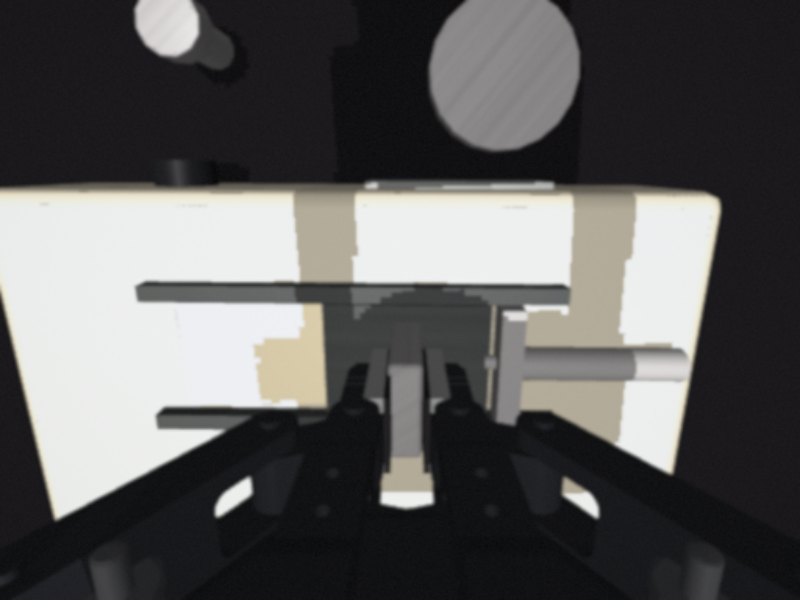

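The force step (12 to 17 N) at 56.4 mm of travel is the stop. The picture agrees: the plate edge at x≈490 is right against the stop at 500, and the window is uncovered. Now I'll ease it back to half.

Run:
```python
from h import *
p0,c0,u,m=[np.array(x) for x in json.load(open("q.json"))];yaw=json.load(open("p.json"))[0];A=[180,0,90+yaw]
def s():
    wait(.3);o=get_obs();d=(o["tcp_pos"]-p0)@u
    print("trav",round(d,1),"F",o["wrist_force"].round(1),round(o["grip_width"],1),round(o["t"],1));return d
m=33.;move_l(c0+m*u,A,speed=30);d=s()
if abs(d-28.3)>1: move_l(c0+(m+28.3-d)*u,A,speed=20);s()
wait(.8);s()
im=get_image("wrist");get_image("top")
print([(d["extent"],d["score"]) for d in spot_in("shutter_tab","top")])
cv2.imwrite("pics/w4.png",cv2.resize(im[...,::-1],(800,600)))
```

```text
trav 28.3 F [-1.7 -8.2  5.3] 8.8 12.8
trav 28.3 F [-1.2 -9.1  5.3] 8.8 13.9
[([418.4, 249.4, 28.8, 30.5], 0.45), ([105.2, 204.8, 69.8, 47.4], 0.3)]
```

View pics/w4.png

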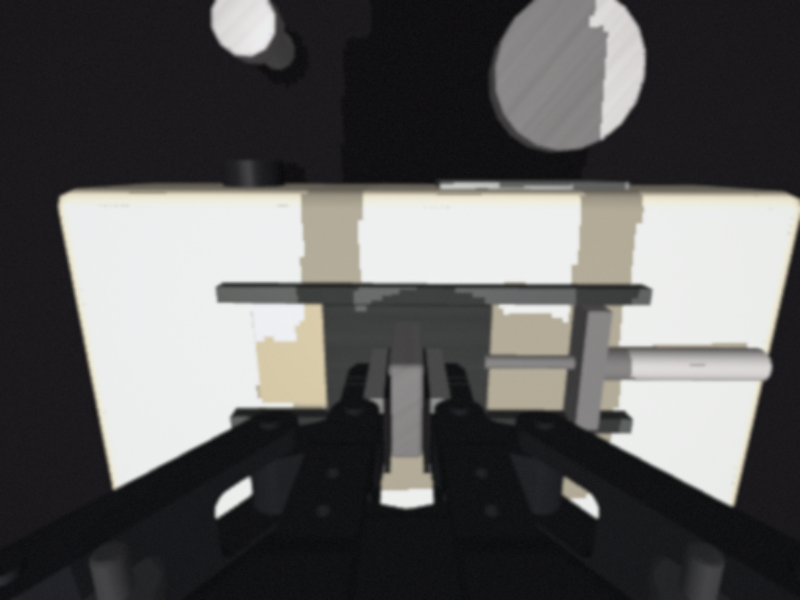

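The shutter's edge at x≈325 leaves the left half of the window (255–325) open. The tab is still gripped at (405,400), so I'm handing in.

```bash
python3 -c "
from station import *
sign_off()"
```

```text
the job is handed in; nothing more can be done
```

The shutter was opened to its stop, held there, then eased back to half travel. I handed the job in with the gripper still holding the tab at 60 N squeeze.

- **Stop:** at 56.4 mm of travel the push rose from 12 to 17 N. The shutter was held there for about 0.5 s.
- **Half travel:** the last reading was 28.3 mm, measured from the arm's position. The spring pushed back with about 8–9 N, against about 8.7 N expected, and the position stayed steady for over a second. The last wrist picture shows half of the window covered.
- **Other things:** the arm went nowhere near the filter knob or the loose things, and the two reference items visible in the wrist pictures (the round block and the indenter) looked undisturbed. I did not measure any of their positions again at the end.
- **Failed check:** in the final top-camera picture the network did not find the tab, probably because the gripper hid it. It reported only low-score points well away from the lamp box, so I relied on the arm position, the force and the wrist picture.

The last clock reading before handing in was 13.9 s, well inside the 48 s limit. `sign_off()` gave no verdict.

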